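# Click the lens cell home in a loupe with the hand press

## Task

Lift the little black loupe off its wooden rest and lay it in the cradle between the jaws of the hand press; which end points which way does not matter. Squeeze the two red handles slowly together until the orange lens cell's resistance peaks, gives way completely and the cell clicks home; stop there, because bearing down hard cracks the lens, and let the handles spring open again with the loupe left lying in the cradle. Leave the pen mug, the ink jar and the wooden stamp box where they are.

Things in the scene. Friction and masses are not known exactly. Their poses are not given: they have to be found in the camera images.
- loupe: Loose loupe, 60 g: black barrel, diameter 26 mm, lying level on a wooden rest, orange lens cell standing out of its +y end. Origin on the axis, 35 mm above the desk at the start. y runs along the axis: barrel y -21 to +17 mm, cell face at +24 mm, +20 mm once clicked home. Grasp across the barrel from above; rest and cradle are only 22 mm wide, so fingertips may reach 20 mm below the axis.
- cell_face (a point): Centre of the outer face of the orange lens cell (diameter 21 mm), axes as the loupe's. Pushed in, the cell resists with up to about 15 N, reached after 1 mm; the resistance then falls away and half-way along the 4 mm stroke it gives: the cell snaps the rest of the way by itself and stays. Let go before that, it springs back out.
- press: Hand press fixed to the desk: green foot plate 150 x 120 x 12 mm, a narrow rubber-lined V-cradle, two bars in a level plane that end in red handles. Origin on the desk under the cradle's centre. x points from the handles through the cradle to the pivots: handle ends at x = -124 mm, foot plate x -47 to +103 mm. The bars' tops are 63 mm above the desk.
- cradle (a point): Where the loupe's axis comes to lie, 55 mm above the desk; axes as the press's. The loupe's y goes along the cradle's y, either way round, with barrel plus cell (45 mm long) centred within 2 mm along y: the open jaw pads stand 48 to 56 mm apart. The cradle is 26 mm long (y), 22 mm wide (x); beside it the bars' inner faces lie at y = +-32 mm, for x above -30 mm.
- jaw_left: Left bar (+y side), steel with a red handle end, hinged about a vertical axis; origin on its pivot, at (60, 36, 55) mm in the press frame. Its rubber pad, 60 mm from the pivot, sits on a brass adjusting screw that cannot be turned and was left anywhere in a 8 mm range, so the handles' distance at the click is not known beforehand.
- jaw_right: Right bar, the mirror image, pivot at (60, -36, 55) mm in the press frame; its pad is fixed. The bars are geared together and always close by the same angle; a light spring (1 to 2 N at each handle) opens them again.
- grip_left (a point): Middle of the left red handle, a bar 6 mm thick and 16 mm high (z 47 to 63 mm) along the press's x from -124 to -65 mm. Open, this point is at (-105, +28.5, 55) mm in the press frame. It is 165 mm from the pivot: handle force is multiplied 2.75 times at the jaw. Only the desk lies beneath.
- grip_right (a point): Middle of the right red handle, the mirror image. Open, the points are 57 mm apart (63 mm over the outer faces): a gripper can straddle both from above and squeeze along y. Both pads touch the loupe at some distance between 27 and 49 mm; the resistance peaks about 5 mm later at 6 to 7 N per handle, is gone 7 mm later and back 11 mm later; over 13 N per handle cracks the lens.
- pen_mug: White pen cup with pens, 80 mm wide, 95 mm high (pens to 180 mm), loose; origin under its centre. Leave alone.
- ink_jar: Amber glass ink jar with a black lid, 60 mm wide, 60 mm high, loose; origin under its centre. Leave alone.
- stamp_box: Light wooden box, 80 x 60 x 45 mm, loose; origin under its centre. Leave alone.
Not all that is in view belongs to the job. There is more than one size of the loupe; the one meant has the size given above.

How it is judged:
By the outcome, as a careful person would: the job done as asked, in the order asked, and still so for the second after the job is handed in, with the robot touching nothing.
It also fails if it takes over 58 s, if anything falls off the work surface, if the arm or the gripper's body presses on something with over 40 N, if the wrist force passes 120 N, or if a joint passes its speed limit or range.

## Robot

A 7-joint arm with a two-finger parallel gripper is mounted at the origin on the work surface. World frame = base frame: x ahead of the robot, y to its left, z up, the work surface at z = 0. Lengths are in m, angles in rad, forces in N, time in s.
With the tool pointing down it reaches from about 0.4 to 0.85 m from the base axis. Payload 4.5 kg.
Tool frame: the origin (TCP) lies between the finger pads; the fingertips stand 11 mm ahead of it and the grasp point (between the pads) lies 8 mm behind it (r.tip_reach is the distance from the TCP to the fingertips, in m); x points along the fingers, y is the direction in which the jaws open and shut, and the axes are right-handed (so a half turn about x gives the same grasp; the last joint's range is limited). The gripper opens to 88 mm and grips with 3 to 60 N. Pads are 18 mm wide; open, the fingers measure 123 mm over their backs; the gripper's body (75 mm by 187 mm) begins 45 mm behind the grasp point.
Start: joints at [-1.156, 0.689, -0.195, 1.565, 0.157, 0.902, -0.215], TCP at [0.232, 0.58, 0.25] pointing down, gripper open.
Joint ranges: [-3.01, 3.01], [-0.46, 2.08], [-1.47, 1.51], [0.13, 2.56], [-1, 4.14], [0.04, 2.09], [-2.66, 2.66]. Speed limits (rad/s): [2.57, 2.57, 3.14, 3.14, 3.14, 3.14, 3.14].

## Interface

Orientations are given as a unit quaternion [x, y, z, w].
In Python, from plant import r gives the robot as it stands.
- The arm moves only by the tool drive_tool, never from a script. Its argument "deltas" is a list of rows, each a list of 3 entries, a list of its own where there are three numbers: the turn, a rotation vector about the tool's x, y, z in degrees, then the shift along the tool's x, y, z in cm, then the finger opening in cm, from 0 to 8.81. A call has 1 to 12 rows; each row shifts and turns the commanded pose from where the row before left it, along the tool's axes as they then stand; what a row does not reach is not made up. A row lasts 1/12 s, in which the tool goes at most 41.7 mm and 7.16 degrees, less where a joint would pass 70% of its speed; a pose out of reach is approached as far as the arm can. A call is refused whole if a number of a shift passes 4.17 or a number of a turn 7.16, either way. A call with a gripper value outside its range is refused whole. The fingers move at their own pace and stop on an object; "force" is the grip in N (left out, the last holds). Time passes only in rows, so rows that do not move let the fingers close. It gives the time, the measured TCP pose, the force and the opening at its end, in the units of the state.
- r.get_state(): the state, without advancing time (a new reading comes with each control period).
- r.snapshot(name): name is "scene" or "side" or "wrist"; returns a dict with "color" (384x512x3 uint8, red, green, blue), "fov_y" (degrees; the focal length in pixels is half the picture's height over the tangent of half this angle, whatever the lens; pixels are square), "cx", "cy" (the principal point, pixels), "k1" (the pictures are not rectified: a ray, as slopes to the right and down, at radius r is drawn at 1 + k1 r^2 times it, then the intrinsics apply), "extrinsics" (4x4, takes a point from world to camera coordinates); the wrist camera has in their place "tool_from_camera" (4x4, takes a point from camera to tool coordinates, whose origin is the TCP and whose axes are the tool frame's). Camera axes: x right, y up, looking along -z (the intrinsics and any distortion apply to the point x, -y, -z); pixel columns grow to the right and rows downward; lengths in m; the calibration is good to about 2 mm. A picture is of the moment at which its call begins: read the wrist's pose just before it. There is no depth.
- r.finish_job(): hands the job in, once; it reports no verdict.
The state is a dict: "clock": time; "q": joint angles; "qd": joint speeds; "joint_torque": joint torques, N m; "tool_pos": TCP position; "eef_rot": TCP orientation; "contact_force": force on the tool from outside, world axes, zero at the start; "moment": the same for the moment, N m; "opening": opening from 0.0 (shut) to 1.0 (fully open).
Only numpy, scipy, OpenCV 4.12 (cv2) and the standard library are available. Lean on these libraries where they do the work, as an engineer would, in place of code of your own. Each camera call takes 0.05 s, during which the arm holds its last target. There are 200 camera calls.

## Working session

There is one attempt and no reset: what is moved stays moved. The work goes in short steps, Python scripts to look and compute and a tool call to move; the robot and the scene stay as the last step left them, time stands still between calls to the robot, and variables do not carry over. Pictures are saved under pics/ and viewed, about 8 in all and at most 12, crops included, and the job is handed in when it is done.

Besides the shell and the picture viewer there is one more tool, called after ">>>" as a command line: name --argument value ..., lists and objects as JSON in quotes. drive_tool: Moves the arm, as the interface text tells. Its arguments: {"type":"object","properties":{"deltas":{"type":"array","items":{"type":"array"}},"force":{"type":"number"}},"required":["deltas"]}

```bash
ls; mkdir -p pics; cat > h.py <<'E'
import numpy as np, cv2, pickle
from scipy.spatial.transform import Rotation as R
from plant import r
def snap(name,fn):
    s=r.get_state(); d=r.snapshot(name); d=dict(d)
    if 'tool_from_camera' in d:
        T=np.eye(4);T[:3,:3]=R.from_quat(s['eef_rot']).as_matrix();T[:3,3]=s['tool_pos']
        d['wc']=T@np.array(d['tool_from_camera'])
    else: d['wc']=np.linalg.inv(np.array(d['extrinsics']))
    cv2.imwrite(f'pics/{fn}.png',d['color'][:,:,::-1]); pickle.dump(d,open(f'pics/{fn}.pkl','wb')); return d
def load(fn): return pickle.load(open(f'pics/{fn}.pkl','rb'))
def K(d):
    f=192/np.tan(np.radians(d['fov_y'])/2); return np.array([[f,0,d['cx']],[0,f,d['cy']],[0,0,1.]])
def ray(d,u,v):
    n=cv2.undistortPoints(np.array([[[u,v]]],float),K(d),np.array([d['k1'],0,0,0.]))[0,0]
    return d['wc'][:3,3],d['wc'][:3,:3]@np.array([n[0],-n[1],-1])
def onz(d,u,v,z):
    o,q=ray(d,u,v); return o+q*(z-o[2])/q[2]
def proj(d,P):
    c=np.linalg.inv(d['wc'])@np.append(P,1); p=np.array([c[0],-c[1],-c[2]])
    return cv2.projectPoints(p.reshape(1,1,3),np.zeros(3),np.zeros(3),K(d),np.array([d['k1'],0,0,0.]))[0].ravel()
def st():
    s=r.get_state(); print({k:np.round(s[k],4).tolist() for k in('clock','tool_pos','eef_rot','contact_force','opening','q')}); return s
E
python3 - <<'E'
from h import *
s=st();print(R.from_quat(s['eef_rot']).as_matrix().round(3), r.tip_reach)
for n in('scene','side','wrist'):
    d=snap(n,n+'0'); print(n,d['fov_y'],d['cx'],d['cy'],d['k1'],d['wc'].round(3).tolist())
a=np.hstack([load('scene0')['color'],load('side0')['color']])
E
```

```text
pics
{'clock': 0.0, 'tool_pos': [0.2321, 0.5796, 0.2489], 'eef_rot': [0.1331, 0.6944, -0.1344, 0.6943], 'contact_force': [0.5702, -0.1039, 0.7034], 'opening': 0.9975, 'q': [-1.1562, 0.69, -0.1945, 1.5663, 0.1573, 0.9025, -0.2151]}
[[-0.001  0.372  0.928]
 [-0.002  0.928 -0.372]
 [-1.    -0.002  0.   ]] 0.011
scene 54.89879161988427 252.14503394369783 191.69820400827297 -0.07992908912444326 [[0.735, -0.379, 0.562, 1.2], [0.678, 0.428, -0.598, -0.637], [-0.013, 0.82, 0.572, 0.667], [0.0, 0.0, 0.0, 1.0]]
side 57.81643404910092 254.6646735124592 190.65279886421658 -0.0002883988746749069 [[0.748, 0.329, -0.577, 0.128], [-0.664, 0.352, -0.66, -0.611], [-0.014, 0.876, 0.481, 0.48], [0.0, 0.0, 0.0, 1.0]]
wrist 68.474475440612 256.0061587666073 192.25313738099217 0.019802357675061746 [[0.372, -0.887, -0.275, 0.16], [0.928, 0.355, 0.112, 0.609], [-0.002, -0.296, 0.955, 0.386], [0.0, 0.0, 0.0, 1.0]]
```

View pics/scene0.png

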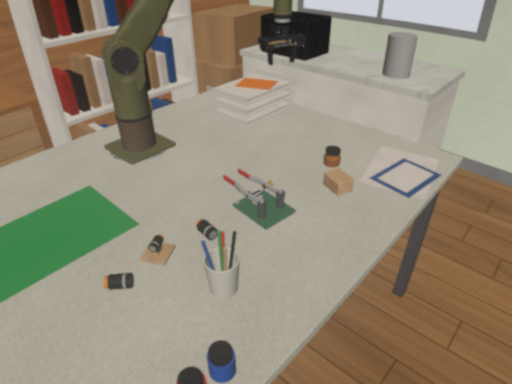

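View pics/side0.png

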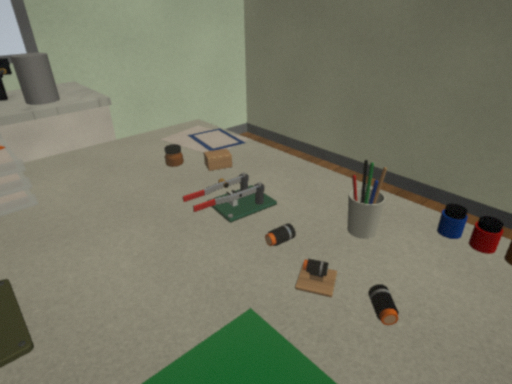

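Scene view candidates: a small loupe on the wooden rest at (156,243) (side view 317,267), larger ones lying on the desk at (119,282) and (206,230). I choose the one on the rest. The press is at about (265,207), with its handles at (240,183).

```bash
python3 - <<'E'
from h import *
a,b=load('scene0'),load('side0')
for n,d,p in(('s',a,(156,243)),('d',b,(317,267))): print(n,onz(d,*p,.035))
for n,d,p in(('s',a,(265,208)),('d',b,(241,204))): print(n,onz(d,*p,.012))
c=lambda d,u,v,w,h,s:cv2.resize(d['color'][v:v+h,u:u+w,::-1],None,fx=s,fy=s,interpolation=cv2.INTER_CUBIC)
top=np.hstack([c(a,130,225,50,45,8),c(b,290,252,50,45,8)])
bot=np.hstack([c(a,215,165,90,55,4.4444),c(b,175,170,105,64,4)[:244,:400]])
m=min(bot.shape[1],800)
cv2.imwrite('pics/c1.png',np.vstack([top[:,:m],bot[:,:m]]));
E
```

```text
s [ 0.55138919 -0.30286502  0.035     ]
d [ 0.54840272 -0.3057921   0.035     ]
s [0.64112936 0.01217658 0.012     ]
d [0.61462537 0.00113512 0.012     ]
```

View pics/c1.png

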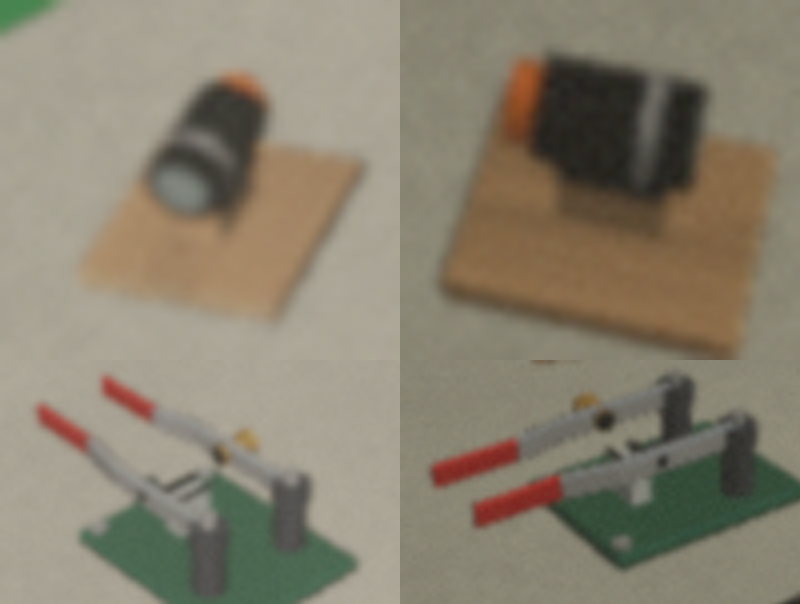

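```bash
python3 - <<'E'
from h import *
a,b=load('scene0'),load('side0')
for n,d,ps,z in(('sc',a,[(160.6,235.6),(153,248.7)],.035),('si',b,[(305,264.5),(327.5,269.5)],.035),
 ('sc pivR,pivL,hR,hL',a,[(262.3,201),(280.7,192),(224,175.8),(238.6,170)],.062),('si pivL,pivR,hL,hR',b,[(244.5,175),(260,185),(183.7,198.7),(194,208.7)],.062)):
    print(n,[onz(d,*p,z)[:2].round(4).tolist() for p in ps])
E
```

```text
sc [[0.537, -0.2782], [0.5631, -0.3202]]
si [[0.5371, -0.2858], [0.5574, -0.3235]]
sc pivR,pivL,hR,hL [[0.6574, -0.0183], [0.668, 0.0491], [0.4839, 0.0015], [0.4937, 0.0553]]
si pivL,pivR,hL,hR [[0.6676, 0.0476], [0.6592, -0.0243], [0.4772, 0.0492], [0.4702, -0.0069]]
```

>>> drive_tool --deltas '[[[0,0,0],[0,-1,1.5],8.8],[[0,0,0],[0,-2.4,3.1],8.8],[[0,0,0],[0,-2.4,3.1],8.8],[[0,0,0],[0,-2.4,3.1],8.8],[[0,0,0],[0,-2.4,3.1],8.8],[[0,0,0],[0,-2.4,3.1],8.8],[[0,0,0],[0,-2.4,3.1],8.8],[[0,0,0],[0,-2.4,3.1],8.8],[[0,0,0],[0,-2.4,3.1],8.8],[[0,0,0],[0,-2.4,3.1],8.8],[[0,0,0],[0,-2.4,3.1],8.8],[[0,0,0],[0,-2.4,3.1],8.8]]'

```text
clock: 1.15
tool_pos: [0.4615, 0.1917, 0.2496]
eef_rot: [0.134, 0.694, -0.134, 0.694]
contact_force: [0.4, 1.0, -0.2]
opening: 1.001
```

>>> drive_tool --deltas '[[[0,0,0],[0,-2.4,3.1],8.8],[[0,0,0],[0,-2.4,3.1],8.8],[[0,0,0],[0,-2.4,3.1],8.8],[[0,0,0],[0,-2.4,3.1],8.8],[[0,0,0],[0,-1.3,1.6],8.8],[[0,0,0],[0,0,0],8.8],[[0,0,0],[0,0,0],8.8],[[0,0,0],[0,0,0],8.8]]'

```text
clock: 1.82
tool_pos: [0.5497, 0.0417, 0.2495]
eef_rot: [0.134, 0.695, -0.133, 0.694]
contact_force: [0.1, -0.1, 0.0]
opening: 1.001
```

```bash
python3 - <<'E'
from h import *
st(); d=snap('wrist','w1')
cv2.imwrite('pics/w1b.png',cv2.resize(d['color'][:,:,::-1],(800,600)))
E
```

```text
{'clock': 1.8167, 'tool_pos': [0.5497, 0.0417, 0.2495], 'eef_rot': [0.1337, 0.6948, -0.133, 0.694], 'contact_force': [0.0502, -0.1334, 0.0083], 'opening': 1.0008, 'q': [0.0067, 0.598, -0.2706, 1.7873, 0.2126, 0.7855, 0.8212]}
```

View pics/w1b.png

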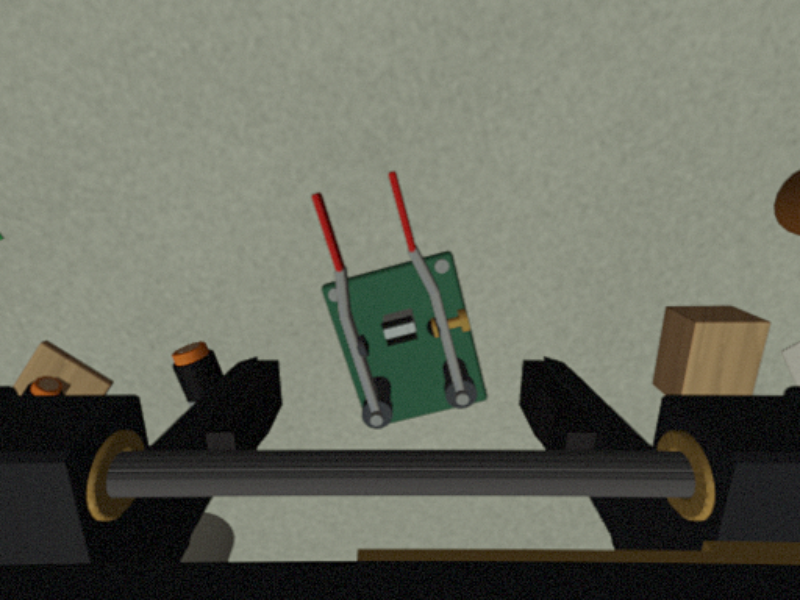

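Wrist view shows the press: handle ends (317,195), (393,173), pivots (376,420), (462,399), cradle (400,328), brass screw at (455,322). The small loupe is at bottom left (47,385).

```bash
python3 - <<'E'
from h import *
d=load('w1'); f=lambda u,v,z:onz(d,u/1.5625,v/1.5625,z)[:2]
hr,hl=f(317,195,.063),f(393,173,.063);pr,pl=f(376,420,.063),f(462,399,.063)
c=f(400,328,.045)
print(hr,hl,pr,pl,c,[f(*p,.012).round(4).tolist() for p in((323,287),(450,252),(485,400))])
x=(pr+pl-hr-hl)/2; print('len',np.linalg.norm(x),'yawx',np.degrees(np.arctan2(x[1],x[0])),'piv',np.linalg.norm(pl-pr),np.degrees(np.arctan2(*(-(pl-pr)*[1,-1]))) )
u=x/np.linalg.norm(x); print('origin', (pr+pl)/2-.06*u, (hr+hl)/2+.124*u)
a,b=load('scene0'),load('side0')
for e,p in ((a,(222,294)),(b,(363,232)),(a,(206,230)),(b,(281,235))): print(onz(e,*p,.01))
E
```

```text
[0.47530323 0.00772869] [0.48141523 0.0638164 ] [ 0.66035882 -0.02393978] [0.66842748 0.0495034 ] [0.59782789 0.02266672] [[0.5485, -0.0306], [0.5606, 0.0838], [0.7076, 0.0662]]
len 0.18744917448656148 yawx -7.045096036051212 piv 0.07388507536728485 -6.269515775020489
origin [0.60484615 0.02014084] [0.60142302 0.02056388]
[ 0.77584437 -0.28880371  0.01      ]
[ 0.74223784 -0.28316313  0.01      ]
[ 0.58442519 -0.16663078  0.01      ]
[ 0.59601421 -0.16404953  0.01      ]
```

>>> drive_tool --deltas '[[[6.4,0,0],[0,0,0],8.8],[[6.4,0,0],[0,0,0],8.8],[[6.4,0,0],[0,0,0],8.8],[[6.4,0,0],[0,0,0],8.8],[[6.4,0,0],[0,0,0],8.8],[[6.2,0,0],[0,0,0],8.8],[[0,0,0],[0,-1.8,3],8.8],[[0,0,0],[0,-1.8,3],8.8],[[0,0,0],[0,-1.8,3],8.8],[[0,0,0],[0,-1.8,3],8.8],[[0,0,0],[0,-1.8,3],8.8],[[0,0,0],[0,-1.8,3],8.8]]'

```text
clock: 2.87
tool_pos: [0.5467, -0.1687, 0.2499]
eef_rot: [0.353, 0.613, -0.352, 0.613]
contact_force: [0.7, 0.1, -0.3]
opening: 0.999
```

>>> drive_tool --deltas '[[[0,0,0],[1,-1.8,3],8.8],[[0,0,0],[1,-1.8,3],8.8],[[0,0,0],[2,-1.8,3],8.8],[[0,0,0],[2,-1.2,2.7],8.8],[[0,0,0],[0,0,0],8.8],[[0,0,0],[0,0,0],8.8],[[0,0,0],[0,0,0],8.8]]'

```text
clock: 3.45
tool_pos: [0.549, -0.3011, 0.1898]
eef_rot: [0.353, 0.613, -0.352, 0.613]
contact_force: [0.8, -0.5, 0.3]
opening: 0.998
```

```bash
python3 - <<'E'
from h import *
st(); d=snap('wrist','w2')
cv2.imwrite('pics/w2b.png',cv2.resize(d['color'][:,:,::-1],(800,600)))
E
```

```text
{'clock': 3.45, 'tool_pos': [0.549, -0.3011, 0.1898], 'eef_rot': [0.3534, 0.6131, -0.352, 0.6126], 'contact_force': [0.7907, -0.5238, 0.3298], 'opening': 0.9985, 'q': [0.4874, 0.7597, -0.1056, 1.6218, 0.1019, 0.7659, 0.8634]}
```

View pics/w2b.png

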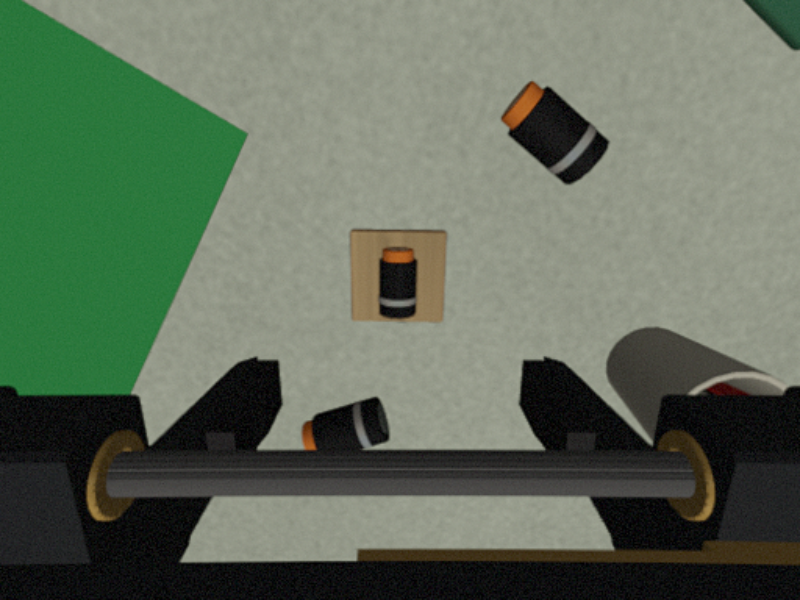

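Close view: the small loupe lies upright on its rest, with its cell face at (398,249), rear end at (398,317), and sides at 379 and 417. The larger ones are clearly off the rest, at (555,130) and (345,425). The mug is at the right.

```bash
python3 - <<'E'
from h import *
d=load('w2'); 
def f(u,v,z): 
    p=onz(d,u/1.5625,v/1.5625,z); c=np.linalg.inv(T)@np.append(p,1); return c[:3].round(4),p[:2].round(4)
T=d['wc']@np.linalg.inv(np.array(d['tool_from_camera']))
for p in((398.5,251,.04),(397.5,316,.04),(379,290,.037),(417,290,.037),(380,262,.037),(379,310,.037),(345,425,.02),(385,400,.02),(305,435,.02),(640,400,.03)): print(p,*f(*p))
E
```

```text
(398.5, 251, 0.04) [ 0.1498 -0.0016 -0.0227] [ 0.5362 -0.282 ]
(397.5, 316, 0.04) [ 0.1498 -0.0024  0.0226] [ 0.5583 -0.3215]
(379, 290, 0.037) [ 0.1528 -0.015   0.0048] [ 0.5385 -0.3125]
(417, 290, 0.037) [0.1528 0.011  0.0048] [ 0.561  -0.2995]
(380, 262, 0.037) [ 0.1528 -0.0141 -0.0147] [ 0.5295 -0.2952]
(379, 310, 0.037) [ 0.1528 -0.0152  0.0192] [ 0.5455 -0.3251]
(345, 425, 0.02) [ 0.1696 -0.0445  0.1214] [ 0.5715 -0.4281]
(385, 400, 0.02) [ 0.1696 -0.0124  0.0991] [ 0.5881 -0.3927]
(305, 435, 0.02) [ 0.1695 -0.0769  0.1304] [ 0.5481 -0.4522]
(640, 400, 0.03) [0.1599 0.18   0.0931] [ 0.7515 -0.2908]
```

>>> drive_tool --deltas '[[[0,0,0],[2.5,-0.2,0],6],[[0,0,0],[2.5,0,0],6],[[0,0,0],[2.5,0,0],6],[[0,0,0],[2.5,0,0],6],[[0,0,0],[2,0,0],6],[[0,0,0],[1.5,0,0],6],[[0,0,0],[1,0,0],6],[[0,0,0],[0.8,0,0],6],[[0,0,0],[0.5,0,0],6],[[0,0,0],[0.3,0,0],6],[[0,0,0],[0,0,0],6],[[0,0,0],[0,0,0],6]]' --force 15

```text
clock: 4.5
tool_pos: [0.5469, -0.3049, 0.0293]
eef_rot: [0.354, 0.612, -0.354, 0.613]
contact_force: [0.3, -0.3, -0.2]
opening: 0.684
```

>>> drive_tool --deltas '[[[0,0,0],[0,0,0],4],[[0,0,0],[0,0,0],3],[[0,0,0],[0,0,0],2.8],[[0,0,0],[0,0,0],2.4],[[0,0,0],[0,0,0],2],[[0,0,0],[0,0,0],2],[[0,0,0],[0,0,0],2],[[0,0,0],[0,0,0],2]]' --force 15

```text
clock: 5.17
tool_pos: [0.5481, -0.304, 0.0291]
eef_rot: [0.354, 0.612, -0.353, 0.613]
contact_force: [2.9, 2.9, 2.2]
opening: 0.289
```

>>> drive_tool --deltas '[[[0,0,0],[-0.5,0,0],2],[[0,0,0],[-1.5,0,0],2],[[0,0,0],[-2.5,0,0],2],[[0,0,0],[-2.5,0,0],2],[[0,0,0],[-2.5,0,0],2],[[0,0,0],[-2.5,0,0],2],[[6,0,0],[-0.5,0,0],2],[[6.2,0,0],[0,0,0],2],[[6.2,0,0],[0,0,0],2],[[6.2,0,0],[0,0,0],2],[[6.2,0,0],[0,0,0],2],[[6.2,0,0],[0,0,0],2]]'

```text
clock: 6.17
tool_pos: [0.5447, -0.3057, 0.1546]
eef_rot: [-0.531, -0.467, 0.532, -0.466]
contact_force: [0.6, 0.4, -1.0]
opening: 0.289
```

>>> drive_tool --deltas '[[[0,0,0],[0,0,-1],2],[[0,0,0],[0,0.2,-3],2],[[0,0,0],[0,0.2,-3.5],2],[[0,0,0],[0,0.2,-3.5],2],[[0,0,0],[0,0.2,-3.5],2],[[0,0,0],[0,0.2,-3.5],2],[[0,0,0],[0,0.2,-3.5],2],[[0,0,0],[0,0.2,-3.5],2],[[0,0,0],[0,0.2,-3.5],2],[[0,0,0],[0,0.2,-2.5],2],[[0,0,0],[0,0,-1.2],2],[[0,0,0],[0,0,-0.7],2]]'

```text
clock: 7.17
tool_pos: [0.6039, 0.0219, 0.154]
eef_rot: [-0.528, -0.47, 0.528, -0.469]
contact_force: [0.1, -1.1, -1.8]
opening: 0.289
```

>>> drive_tool --deltas '[[[0,0,0],[1.5,0,0],2],[[0,0,0],[1.5,0,0],2],[[0,0,0],[1,0,0],2],[[0,0,0],[0,0,0],2],[[0,0,0],[0,0,0],2],[[0,0,0],[0,0,0],2]]'

```text
clock: 7.67
tool_pos: [0.6047, 0.0184, 0.1143]
eef_rot: [0.53, 0.468, -0.53, 0.468]
contact_force: [0.4, -0.3, -1.0]
opening: 0.284
```

```bash
python3 - <<'E'
from h import *
s=st(); print(R.from_quat(s['eef_rot']).as_matrix().round(4).tolist()); d=snap('wrist','w3'); snap('side','side3'); snap('scene','scene3')
cv2.imwrite('pics/w3b.png',cv2.resize(d['color'][130:310,140:380,::-1],(800,600),interpolation=cv2.INTER_CUBIC))
E
```

```text
{'clock': 7.6667, 'tool_pos': [0.6047, 0.0184, 0.1143], 'eef_rot': [0.53, 0.4679, -0.5298, 0.4685], 'contact_force': [0.3589, -0.3008, -0.9677], 'opening': 0.2842, 'q': [-0.1841, 0.8498, 0.1378, 1.7455, -0.1949, 0.5589, -0.0506]}
[[0.0007, 0.9924, -0.1232], [-0.0005, -0.1232, -0.9924], [-1.0, 0.0008, 0.0004]]
```

View pics/w3b.png

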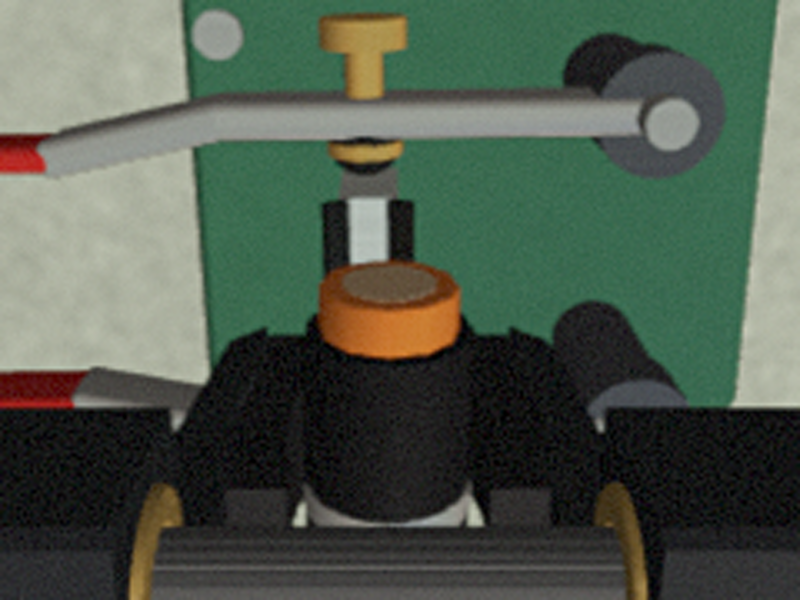

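Held loupe: cell face centre at (390,285). Cradle's far (+y) end edge at v=200, strips centred at u=368. The left bar's inner top edge is at v≈140, its pivot pin at (670,123).

```bash
python3 - <<'E'
from h import *
d=load('w3'); T=d['wc']@np.linalg.inv(np.array(d['tool_from_camera']))
def f(u,v,z):
    p=onz(d,140+u*.3,130+v*.3,z); c=np.linalg.inv(T)@np.append(p,1); return c[:3].round(4),p[:2].round(4)
zl=.1143+.006
for n,u,v,z in(('bar inner',368,140,.063),('bar in2',560,133,.063),('pin',670,123,.066),('cradle+y L',323,200,.05),('cradle+y R',413,200,.05),('cradle z45',368,200,.045),
 ('cellface left',319,292,zl),('cellface right',461,292,zl),('face top',390,262,zl+.0105),('barrel L',304,400,zl),('barrel R',470,400,zl),('barrel front',390,340,zl+.013),('pivR',628,395,.06)): print(n,*f(u,v,z))
# prediction
o=np.array([.603,.0205]);y=np.radians(-6.8);M=np.array([[np.cos(y),-np.sin(y)],[np.sin(y),np.cos(y)]])
for P in((60,36,66),(0,32,63),(-11,13,50),(11,13,50),(28,60,12)):
    w=np.append(o+M@np.array(P[:2])/1e3,P[2]/1e3); print(P,((proj(d,w)-[140,130])/.3).round(0))
E
```

```text
bar inner [ 0.0513 -0.005  -0.0332] [0.6039 0.0519]
bar in2 [ 0.0513  0.0343 -0.0346] [0.6431 0.0485]
pin [ 0.0484  0.0557 -0.0373] [0.6646 0.0485]
cradle+y L [ 0.0643 -0.0154 -0.0164] [0.5915 0.0366]
cradle+y R [ 0.0643  0.0048 -0.0164] [0.6115 0.0341]
cradle z45 [ 0.0693 -0.0054 -0.0149] [0.6012 0.0338]
cellface left [-0.006  -0.0113 -0.0232] [0.5964 0.0428]
cellface right [-0.006   0.01   -0.0231] [0.6175 0.0402]
face top [-0.0165 -0.0007 -0.0319] [0.608  0.0502]
barrel L [-0.006  -0.014  -0.0051] [0.5914 0.0252]
barrel R [-0.006   0.0118 -0.005 ] [0.6171 0.022 ]
barrel front [-0.019  -0.0007 -0.0214] [0.6067 0.0398]
pivR [0.0544 0.0535 0.0268] [ 0.6546 -0.0148]
(60, 36, 66) [681. 119.]
(0, 32, 63) [382. 137.]
(-11, 13, 50) [333. 207.]
(11, 13, 50) [432. 206.]
(28, 60, 12) [495. -21.]
```

>>> drive_tool --deltas '[[[-0.5,0,0],[0.5,-0.4,-0.1],2],[[0,0,0],[1,0,0],2],[[0,0,0],[1,0,0],2],[[0,0,0],[1,0,0],2],[[0,0,0],[0.7,0,0],2],[[0,0,0],[0.2,0,0],2],[[0,0,0],[0,0,0],2],[[0,0,0],[0,0,0],2],[[0,0,0],[0,0,0],2]]'

```text
clock: 8.57
tool_pos: [0.6009, 0.0209, 0.07]
eef_rot: [0.528, 0.471, -0.527, 0.471]
contact_force: [0.5, -0.3, -0.6]
opening: 0.286
```

```bash
python3 - <<'E'
from h import *
s=st(); d=snap('wrist','w4'); b=snap('side','side4'); a=snap('scene','scene4')
w=cv2.resize(d['color'][130:310,150:390,::-1],(560,420),interpolation=cv2.INTER_CUBIC)
o=np.array([.603,.0205,.06]); 
def c(e):
    u,v=proj(e,o).astype(int); return cv2.resize(e['color'][v-25:v+25,u-40:u+40,::-1],(400,250) if 0 else (240,150),interpolation=cv2.INTER_CUBIC)
cc=np.vstack([cv2.resize(c(x),(240,210)) for x in(b,a)])
cv2.imwrite('pics/w4b.png',np.hstack([w,cc]))
E
```

```text
{'clock': 8.5667, 'tool_pos': [0.6009, 0.0209, 0.07], 'eef_rot': [0.5278, 0.4706, -0.5274, 0.4709], 'contact_force': [0.4983, -0.3476, -0.5596], 'opening': 0.2861, 'q': [-0.1759, 0.9151, 0.1146, 1.7704, -0.2027, 0.4668, -0.0382]}
```

View pics/w4b.png

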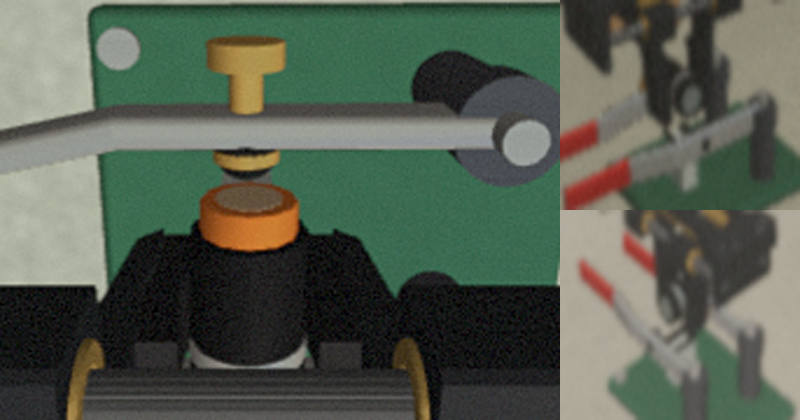

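Cell at (249,200) is nearly in line with the brass screw/pad at (246,165), with the bar inner edge at v≈149. Next, its position along y.

```bash
python3 - <<'E'
from h import *
d=load('w4'); T=d['wc']@np.linalg.inv(np.array(d['tool_from_camera']))
def f(u,v,z):
    p=onz(d,150+u*3/7,130+v*3/7,z); c=np.linalg.inv(T)@np.append(p,1); return (c[:3]*1e3).round(1)
zl=.076
for n,u,v,z in(('bar in',246,149,.063),('bar in2',400,149,.063),('pin',526,141,.066),('pad lower edge z61',246,178,.061),('pad z55',246,180,.055),('brass lower',246,168,.061),('face L',200,205,zl),('face R',299,205,zl),('face top',249,184,zl+.0105)): print(n,f(u,v,z))
E
```

```text
bar in [  7.   -1.4 -31.5]
bar in2 [  7.   33.9 -31.5]
pin [  4.   61.1 -34.3]
pad lower edge z61 [  9.   -1.5 -23.7]
pad z55 [ 15.   -1.5 -21. ]
brass lower [  9.   -1.5 -26.2]
face L [ -6.  -11.3 -23. ]
face R [ -6.    9.9 -23. ]
face top [-16.5  -0.8 -31.8]
```

>>> drive_tool --deltas '[[[0,0,0],[0,0,0.1],2],[[0,0,0],[0.3,0,0],2],[[0,0,0],[0.4,0,0],2],[[0,0,0],[0.4,0,0],2],[[0,0,0],[0.4,0,0],2],[[0,0,0],[0.3,0,0],2],[[0,0,0],[0.2,0,0],2],[[0,0,0],[0,0,0],2],[[0,0,0],[0,0,0],2]]'

```text
clock: 9.47
tool_pos: [0.6007, 0.0193, 0.0505]
eef_rot: [0.528, 0.47, -0.528, 0.471]
contact_force: [-1.0, -1.3, 9.7]
opening: 0.283
```

```bash
python3 - <<'E'
from h import *
s=st(); d=snap('wrist','w5')
cv2.imwrite('pics/w5b.png',cv2.resize(d['color'][130:310,150:390,::-1],(800,600),interpolation=cv2.INTER_CUBIC))
E
```

```text
{'clock': 9.4667, 'tool_pos': [0.6007, 0.0193, 0.0505], 'eef_rot': [0.5278, 0.4703, -0.5277, 0.4709], 'contact_force': [-1.0452, -1.3431, 9.7403], 'opening': 0.2835, 'q': [-0.1688, 0.9462, 0.1062, 1.7738, -0.2056, 0.4316, -0.0337]}
```

View pics/w5b.png

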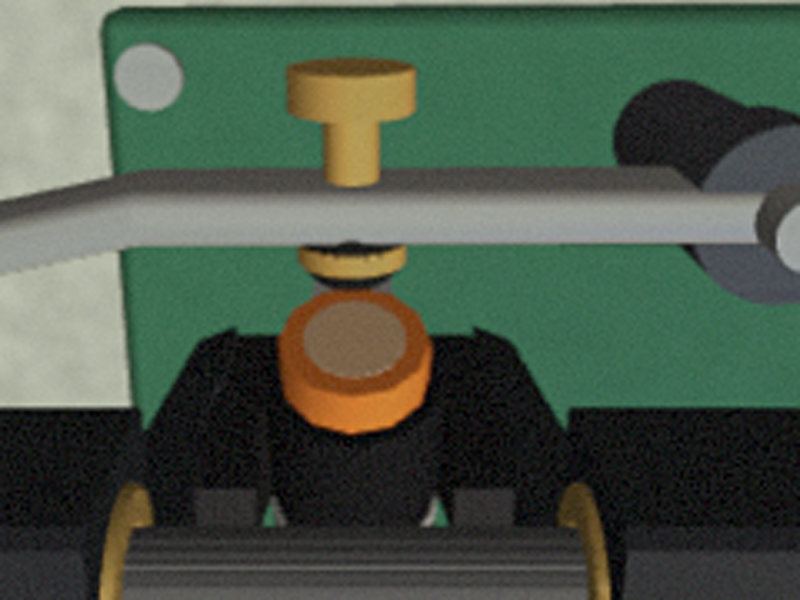

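The cell face now shows wider open than before (ellipse ratio ~0.7 against 0.33), so the loupe has pitched cell-up in the grip: something held the cell end. I'll quantify this by fitting the orange cell before deciding.

```bash
cat > fit.py <<'E'
from h import *
from scipy.optimize import least_squares
def mask(d):
    hsv=cv2.cvtColor(d['color'],cv2.COLOR_RGB2HSV); m=((hsv[...,0]<14)&(hsv[...,1]>150)&(hsv[...,2]>90)).astype(np.uint8)
    m[:,:150]=0;m[:,360:]=0
    n,l,s,c=cv2.connectedComponentsWithStats(m); i=1+np.argmax(s[1:,4]); return cv2.convexHull(np.argwhere(l==i)[:,::-1].astype(np.int32))[:,0]
def hull(d,p):
    T=d['wc']@np.linalg.inv(np.array(d['tool_from_camera'])); yo,zo,pit=p; # loupe mid at tool(-.006+?,yo,zo); axis toward -z, pitched up (-x)
    t=np.linspace(0,2*np.pi,60); P=[]
    for L in(.0225,.0155):
        a=np.array([-np.sin(pit),0,-np.cos(pit)]); n=np.array([np.cos(pit),0,-np.sin(pit)])
        c=np.array([d.get('x0',-.006),yo,zo])+a*L
        P+= [c+.0105*(np.cos(q)*n+np.sin(q)*np.array([0,1,0])) for q in t]
    return cv2.convexHull(np.array([proj(d,(T@np.append(x,1))[:3]) for x in P],np.float32))
def fit(d):
    h=mask(d); ang=np.radians(np.arange(0,360,10)); D=np.stack([np.cos(ang),np.sin(ang)])
    sup=lambda H:(H.reshape(-1,2)@D).max(0)
    s=sup(h.astype(float))
    g=least_squares(lambda p:sup(hull(d,[p[0]/1e3,p[1]/1e3,np.radians(p[2])]))-s,[0,0,5],diff_step=.01)
    return g.x.round(2),np.abs(g.fun).mean().round(2)
E
python3 - <<'E'
from fit import *
for n in('w3','w4','w5'): print(n,*fit(load(n)))
d=load('w5');d['x0']=-.0045;print(*fit(d))
# brass flange bounds below bar in w4,w5
for n in('w4','w5'):
    d=load(n);hsv=cv2.cvtColor(d['color'],cv2.COLOR_RGB2HSV);m=(abs(hsv[...,0].astype(int)-20)<6)&(hsv[...,1]>110)&(hsv[...,2]>70)
    q=np.argwhere(m[:240,200:320]); print(n,[(v,q[q[:,0]==v][:,1].min()+200,q[q[:,0]==v][:,1].max()+200) for v in np.unique(q[:,0])][-8:])
E
```

```text
w3 [0. 0. 0.] 2.55
w4 [0. 0. 0.] 2.55
w5 [ 0.   0.  27.3] 1.67
[ 0.    0.   29.91] 1.69
w4 [(np.int64(229), np.int64(261), np.int64(270)), (np.int64(230), np.int64(260), np.int64(269)), (np.int64(231), np.int64(261), np.int64(276)), (np.int64(232), np.int64(259), np.int64(269)), (np.int64(233), np.int64(258), np.int64(270)), (np.int64(234), np.int64(257), np.int64(266)), (np.int64(235), np.int64(258), np.int64(263)), (np.int64(236), np.int64(261), np.int64(261))]
w5 [(np.int64(230), np.int64(234), np.int64(277)), (np.int64(232), np.int64(241), np.int64(267)), (np.int64(233), np.int64(241), np.int64(252)), (np.int64(234), np.int64(258), np.int64(261)), (np.int64(235), np.int64(270), np.int64(270)), (np.int64(237), np.int64(264), np.int64(264)), (np.int64(238), np.int64(250), np.int64(253)), (np.int64(239), np.int64(245), np.int64(267))]
```

```bash
sed -i "s/g=least_squares(.*/from scipy.optimize import minimize; F=lambda p:(d.update(x0=p[3]\/1e3),np.mean(np.abs(sup(hull(d,[p[0]\/1e3,p[1]\/1e3,np.radians(p[2])]))-s)))[1]; g=minimize(F,[-.5,-.5,5,-6],method='Nelder-Mead',options=dict(initial_simplex=[[-.5,-.5,5,-6],[1,-.5,5,-6],[-.5,1.5,5,-6],[-.5,-.5,20,-6],[-.5,-.5,5,-4]],maxiter=400))/; s/,np.abs(g.fun).mean().round(2)/,round(g.fun,2)/" fit.py
python3 - <<'E'
from fit import *
for n in('w3','w4','w5'): print(n,*fit(load(n)))
E
```

```text
w3 [-0.87 -0.12 -1.58 -2.6 ] 0.23
w4 [-0.92  0.13  0.68 -1.22] 0.26
w5 [-1.06  1.24 21.81 -6.98] 0.27
```

>>> drive_tool --deltas '[[[0,0,0],[-0.3,0,0],2],[[0,0,0],[-0.6,0,0],2],[[0,0,0],[-1,0,0],2],[[0,0,0],[-1,0,0],2],[[0,0,0],[-0.6,0,0],2],[[0,0,0],[0,0,0],2],[[0,0,0],[0,0,0],2],[[0,0,0],[0,0,0],2]]'

```text
clock: 10.18
tool_pos: [0.6003, 0.0201, 0.0846]
eef_rot: [-0.528, -0.471, 0.528, -0.471]
contact_force: [-0.1, -0.7, -1.4]
opening: 0.28
```

```bash
python3 - <<'E'
from fit import *
s=st(); d=snap('wrist','w6'); print(fit(load('w6')))
# features: foot plate edges. green mask corners
for n in('w4','w6'):
    d=load(n);hsv=cv2.cvtColor(d['color'],cv2.COLOR_RGB2HSV)
    g=((hsv[...,0]>55)&(hsv[...,0]<95)&(hsv[...,1]>70)).astype(np.uint8); g[270:]=0
    T=d['wc']@np.linalg.inv(np.array(d['tool_from_camera']))
    f=lambda u,v,z:(np.linalg.inv(T)@np.append(onz(d,u,v,z),1))[:3]*1e3
    top=[(u,np.argmax(g[:,u])) for u in range(200,400,4)]; q=np.array([f(u,v+.0,.012) for u,v in top if v>0])
    k=np.polyfit(q[:,1],q[:,2],1); print(n,'plate +y edge tool z at y=0:',k[1].round(2),'slope deg',np.degrees(np.arctan(k[0])).round(2), 'resid',np.std(q[:,2]-np.polyval(k,q[:,1])).round(2))
    l=[(np.argmax(g[v]),v) for v in range(150,250,4)]; q=np.array([f(u,v,.012) for u,v in l if u>0]); print('plate -x edge tool y',np.median(q[:,1]).round(2))
E
```

```text
{'clock': 10.1833, 'tool_pos': [0.6003, 0.0201, 0.0846], 'eef_rot': [-0.5275, -0.4709, 0.5276, -0.4707], 'contact_force': [-0.056, -0.682, -1.3803], 'opening': 0.2801, 'q': [-0.178, 0.8916, 0.1206, 1.7683, -0.1994, 0.4939, -0.0395]}
(array([-1.04,  1.12, 19.87, -7.3 ]), np.float64(0.37))
w4 plate +y edge tool z at y=0: -59.25 slope deg -0.08 resid 0.21
plate -x edge tool y -47.0
w6 plate +y edge tool z at y=0: -60.81 slope deg 5.45 resid 13.64
plate -x edge tool y -46.31
```

```bash
python3 - <<'E'
from fit import *
for n in('w3','w4','w5','w6'):
    d=load(n);hsv=cv2.cvtColor(d['color'],cv2.COLOR_RGB2HSV)
    g=((hsv[...,0]>55)&(hsv[...,0]<95)&(hsv[...,1]>70)).astype(np.uint8)
    T=d['wc']@np.linalg.inv(np.array(d['tool_from_camera']))
    f=lambda u,v,z:(np.linalg.inv(T)@np.append(onz(d,u,v,z),1))[:3]*1e3
    us=np.arange(210,360,5); e=[np.argmax(g[:,u]) for u in us]
    # side/top transition: biggest brightness increase within 12 rows below the first edge
    V=hsv[...,2].astype(int); t=[v+2+np.argmax([V[v+2+k+1,u-2:u+3].mean()-V[v+2+k-1,u-2:u+3].mean() for k in range(10)]) for u,v in zip(us,e)]
    A=np.array([f(u,v-.5,0) for u,v in zip(us,e)]); B=np.array([f(u,v,.012) for u,v in zip(us,t)])
    print(n,'bottom edge z',np.median(A[:,2]).round(1),'top edge z',np.median(B[:,2]).round(1),np.median(e),np.median(t),'tool',d['wc'][:2,3].round(4), T[:2,3].round(4))
d=load('w6')['color'][110:310,130:397,::-1]
cv2.imwrite('pics/w6b.png',cv2.resize(d,(800,600),interpolation=cv2.INTER_CUBIC))
E
```

```text
w3 bottom edge z -60.6 top edge z -59.4 125.0 127.0 tool [0.613  0.0951] [0.6047 0.0184]
w4 bottom edge z -58.6 top edge z -58.0 132.0 134.0 tool [0.6084 0.0977] [0.6009 0.0209]
w5 bottom edge z -60.3 top edge z -59.9 132.0 134.0 tool [0.6083 0.0961] [0.6007 0.0193]
w6 bottom edge z -59.6 top edge z -58.7 129.0 131.0 tool [0.6079 0.0968] [0.6003 0.0201]
```

View pics/w6b.png

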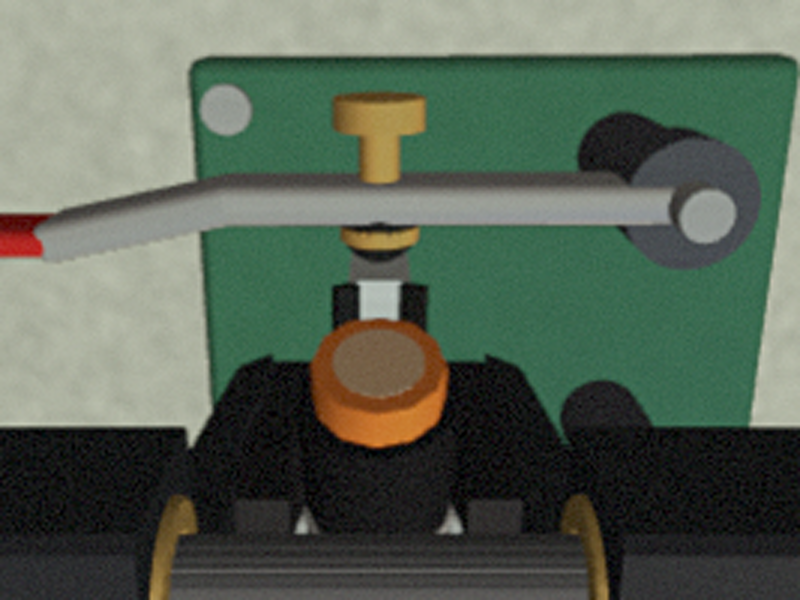

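The loupe is lifted clear, still pitched about 20° cell-up. The cradle end is at v≈283, the pad's lower edge at v≈262, the bar inner edge at v≈226. The plate edge puts the press centre at world y≈0.0193, so the first descent, starting at y 0.0209, caught the left pad.

```bash
python3 - <<'E'
from fit import *
d=load('w6'); T=d['wc']@np.linalg.inv(np.array(d['tool_from_camera']))
def f(u,v,z):
    p=onz(d,130+u/2.996,110+v/3,z); c=np.linalg.inv(T)@np.append(p,1); return (c[:3]*1e3).round(1), (p*1e3).round(1)
for n,u,v,z in(('bar in',380,226,.063),('bar in2',560,226,.063),('bar outer bottom?',560,174,.047),('pin',706,215,.066),('pad z62',380,262,.062),('brass low z63',380,249,.063),('cradle end z48',380,283,.048),('cradle end z46',345,285,.048),('cr R',427,285,.048),('plate -x',200,100,.012),('plate +x',790,100,.012)): print(n,*f(u,v,z))
E
```

```text
bar in [ 21.6  -0.7 -32.1] [603.3  52.1  63. ]
bar in2 [ 21.6  34.4 -32.1] [638.1  48.1  63. ]
bar outer bottom? [ 37.6  37.3 -38.9] [641.7  54.6  47. ]
pin [ 18.6  61.3 -35.1] [665.2  48.1  66. ]
pad z62 [ 22.6  -0.6 -24.4] [602.4  44.5  62. ]
brass low z63 [ 21.6  -0.6 -27.4] [602.7  47.5  63. ]
cradle end z48 [ 36.6  -0.6 -15. ] [601.4  35.1  48. ]
cradle end z46 [ 36.6  -8.2 -14.5] [593.7  35.5  48. ]
cr R [ 36.6   9.7 -14.5] [611.5  33.5  48. ]
plate -x [ 72.7 -44.8 -49.8] [561.4  74.8  12. ]
plate +x [ 72.6 100.  -49.6] [705.3  58.2  12. ]
```

>>> drive_tool --deltas '[[[0,0,0],[0,0.1,0.19],2],[[0,-5,0],[0,0,0],2],[[0,-5,0],[0,0,0],2],[[0,-5,0],[0,0,0],2],[[0,-5,0],[0,0,0],2],[[0,0,0],[0,0,0],2],[[0,0,0],[0,0,0],2],[[0,0,0],[0,0,0],2]]'

```text
clock: 10.9
tool_pos: [0.6009, 0.0165, 0.0848]
eef_rot: [-0.428, -0.382, 0.612, -0.545]
contact_force: [0.1, -0.0, -1.0]
opening: 0.279
```

```bash
cat > chk.py <<'E'
from fit import *
import sys
def chk(n,bias=(0,-.9,0)):
    s=st(); d=snap('wrist',n); p,e=fit(d); T=d['wc']@np.linalg.inv(np.array(d['tool_from_camera']))
    m=(T@[p[3]/1e3,(p[0]+.9)/1e3,p[1]/1e3,1])[:3]; a=T[:3,:3]@[-np.sin(np.radians(p[2])),0,-np.cos(np.radians(p[2]))]
    print(p,e,'mid',m.round(4),'elev',np.degrees(np.arcsin(a[2])).round(1),'yaw',np.degrees(np.arctan2(a[1],a[0])).round(1))
    y=np.radians(-6.6);o=np.array([.603,.0197]);q=np.array([[np.cos(y),np.sin(y)],[-np.sin(y),np.cos(y)]])@(m[:2]-o);print('in press mm',(q*1e3).round(1),'rotx',T[:3,0].round(3))
chk(sys.argv[1])
E
python3 chk.py w7
```

```text
{'clock': 10.9, 'tool_pos': [0.6009, 0.0165, 0.0848], 'eef_rot': [-0.4283, -0.3818, 0.6116, -0.5447], 'contact_force': [0.0887, -0.0455, -1.0195], 'opening': 0.2793, 'q': [-0.511, 0.9951, 0.4514, 1.7031, -0.0821, 0.618, -0.2749]}
[-1.16  1.68 20.73 -7.35] 0.34 mid [0.6008 0.0174 0.0922] elev 0.8 yaw 83.4
in press mm [-1.9 -2.5] rotx [-0.04  -0.339 -0.94 ]
```

>>> drive_tool --deltas '[[[0,0,0],[-0.07,0.1,-0.2],2],[[0,0,0],[0,0,0],2],[[0,0,0],[0,0,0],2],[[0,0,0],[0,0,0],2],[[0,0,0],[0,0,0],2]]'

```text
clock: 11.37
tool_pos: [0.6025, 0.0196, 0.0848]
eef_rot: [-0.428, -0.382, 0.611, -0.545]
contact_force: [0.5, 0.2, -1.5]
opening: 0.283
```

```bash
python3 chk.py w8; python3 - <<'E'
from fit import *
d=load('w8')['color'][90:310,110:403,::-1]
cv2.imwrite('pics/w8b.png',cv2.resize(d,(799,600),interpolation=cv2.INTER_CUBIC))
E
```

```text
{'clock': 11.3667, 'tool_pos': [0.6025, 0.0196, 0.0848], 'eef_rot': [-0.4283, -0.3818, 0.6113, -0.5451], 'contact_force': [0.4823, 0.1756, -1.4728], 'opening': 0.2825, 'q': [-0.5148, 0.9966, 0.4515, 1.6968, -0.0826, 0.6234, -0.278]}
[-1.1   1.48 21.98 -6.94] 0.28 mid [0.6024 0.0206 0.0919] elev 2.0 yaw 83.4
in press mm [-0.7  0.8] rotx [-0.039 -0.339 -0.94 ]
```

View pics/w8b.png

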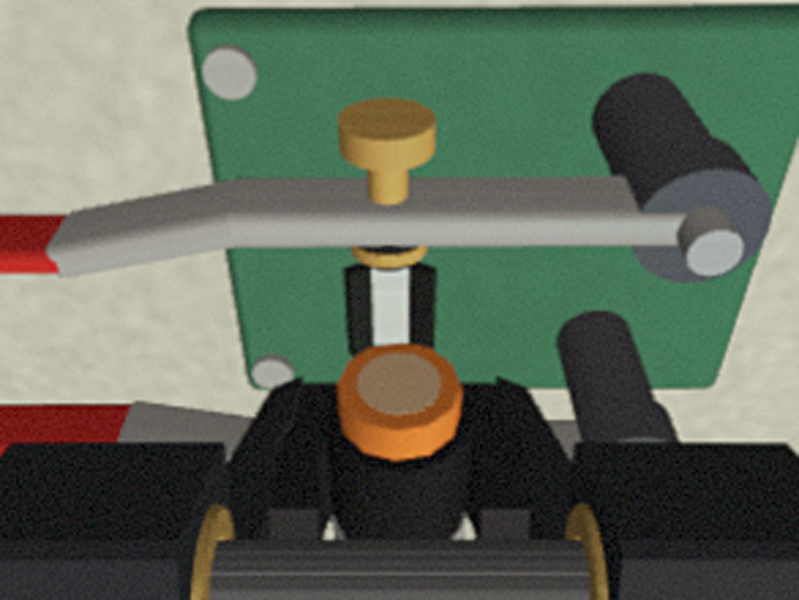

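```bash
python3 - <<'E'
from fit import *
d=load('w8'); s=799/293
f=lambda u,v,z:onz(d,110+u/s,90+v/s,z)*1e3
y=np.radians(-6.6)
P=lambda p:(np.array([[np.cos(y),np.sin(y)],[-np.sin(y),np.cos(y)]])@(p[:2]-[602.4,20.6])).round(1)
for n,u,v,z in(('+y top',390,30,12),('+y bot',390,9,0),('-y top',480,388,12),('-y top',300,388,12),('-x top',225,250,12),('+x top',770,250,12),('bar in',390,246,63),('bar in2',600,246,63),('pin',712,252,66),('bar out bot',390,180,47),('cradle end',390,266,48),('crL',347,300,48),('crR',434,300,48)):
    p=f(u,v,z/1e3); print(n,p[:2].round(1),'press-ish rel to loupe mid',P(p))
E
```

```text
+y top [606.1  76.6] press-ish rel to loupe mid [-2.8 56.1]
+y bot [606.1  77.5] press-ish rel to loupe mid [-2.9 56.9]
-y top [620.7 -41.6] press-ish rel to loupe mid [ 25.4 -59.7]
-y top [563.4 -35. ] press-ish rel to loupe mid [-32.4 -59.7]
-x top [553.   20.7] press-ish rel to loupe mid [-49.1  -5.6]
+x top [703.3   3.2] press-ish rel to loupe mid [102.3  -5.7]
bar in [603.4  51.8] press-ish rel to loupe mid [-2.6 31.1]
bar in2 [644.5  47.1] press-ish rel to loupe mid [38.8 31.1]
pin [665.2  45.3] press-ish rel to loupe mid [59.5 31.8]
bar out bot [604.   57.5] press-ish rel to loupe mid [-2.6 36.8]
cradle end [601.4  36.1] press-ish rel to loupe mid [-2.8 15.3]
crL [590.3  27.5] press-ish rel to loupe mid [-12.8   5.4]
crR [610.4  25.2] press-ish rel to loupe mid [7.4 5.4]
```

>>> drive_tool --deltas '[[[0,-1,0],[0.03,-0.1,0.09],2],[[0,0,0],[0,0,0],2],[[0,0,0],[0,0,0],2],[[0,0,0],[0,0,0],2],[[0,0,0],[0,0,0],2],[[0,0,0],[0,0,0],2]]'

```text
clock: 11.92
tool_pos: [0.6014, 0.0191, 0.0847]
eef_rot: [-0.423, -0.377, 0.615, -0.549]
contact_force: [-0.1, -0.1, -0.4]
opening: 0.278
```

```bash
python3 chk.py w9;python3 chk.py w9b
```

```text
{'clock': 11.9167, 'tool_pos': [0.6014, 0.0191, 0.0847], 'eef_rot': [-0.4226, -0.3771, 0.6149, -0.5487], 'contact_force': [-0.0949, -0.0988, -0.442], 'opening': 0.2783, 'q': [-0.529, 1.0037, 0.4653, 1.6961, -0.0769, 0.6285, -0.288]}
[-1.07  1.55 22.38 -6.61] 0.27 mid [0.6013 0.02   0.0914] elev 1.4 yaw 83.5
in press mm [-1.7  0.1] rotx [-0.041 -0.356 -0.934]
{'clock': 11.9667, 'tool_pos': [0.6014, 0.0191, 0.0847], 'eef_rot': [-0.4227, -0.3771, 0.6149, -0.5487], 'contact_force': [0.3676, -0.8182, -0.6698], 'opening': 0.2767, 'q': [-0.529, 1.0036, 0.4653, 1.6961, -0.077, 0.6285, -0.288]}
[-1.08  1.63 22.7  -6.35] 0.27 mid [0.6013 0.0199 0.0913] elev 1.7 yaw 83.5
in press mm [-1.7 -0. ] rotx [-0.041 -0.356 -0.934]
```

>>> drive_tool --deltas '[[[0,0,0],[0.4,0,-0.15],2],[[0,0,0],[0.5,0,-0.19],2],[[0,0,0],[0.4,0,-0.15],2],[[0,0,0],[0.3,0,-0.12],2],[[0,0,0],[0,0,0],2],[[0,0,0],[0,0,0],2],[[0,0,0],[0,0,0],2]]'

```text
clock: 12.6
tool_pos: [0.6015, 0.019, 0.0676]
eef_rot: [-0.423, -0.377, 0.615, -0.549]
contact_force: [-1.1, 0.3, -2.3]
opening: 0.281
```

```bash
python3 chk.py w10
```

```text
{'clock': 12.6, 'tool_pos': [0.6015, 0.019, 0.0676], 'eef_rot': [-0.4226, -0.377, 0.6149, -0.5487], 'contact_force': [-1.0647, 0.2923, -2.2601], 'opening': 0.2808, 'q': [-0.5251, 1.03, 0.4576, 1.6979, -0.0828, 0.6013, -0.2921]}
[-1.1   1.14 21.77 -7.63] 0.27 mid [0.6015 0.0207 0.0751] elev 0.8 yaw 83.5
in press mm [-1.6  0.8] rotx [-0.041 -0.356 -0.934]
```

>>> drive_tool --deltas '[[[0,0,0],[0.01,0,0.04],2],[[0,0,0],[0,0,0],2],[[0,0,0],[0,0,0],2],[[0,0,0],[0.2,0,-0.08],2],[[0,0,0],[0.2,0,-0.07],2],[[0,0,0],[0.2,0,-0.08],2],[[0,0,0],[0,0,0],2],[[0,0,0],[0,0,0],2]]'

```text
clock: 13.32
tool_pos: [0.6013, 0.0184, 0.0612]
eef_rot: [-0.423, -0.377, 0.615, -0.549]
contact_force: [-0.5, 0.6, 0.9]
opening: 0.277
```

```bash
python3 chk.py w11
```

```text
{'clock': 13.3167, 'tool_pos': [0.6013, 0.0184, 0.0612], 'eef_rot': [-0.4225, -0.377, 0.6151, -0.5486], 'contact_force': [-0.52, 0.628, 0.9164], 'opening': 0.2767, 'q': [-0.523, 1.0399, 0.4548, 1.6988, -0.0848, 0.5911, -0.2933]}
[-1.14  1.27 24.33 -7.64] 0.27 mid [0.6012 0.02   0.0687] elev 3.3 yaw 83.5
in press mm [-1.8  0.1] rotx [-0.041 -0.356 -0.933]
```

Pitch crept from 21.8° to 24.3°: the cell is still just catching the left pad. I'll back up, shift 1.2 mm toward −y, and retry.

>>> drive_tool --deltas '[[[0,0,0],[-0.4,0,0.15],2],[[0,0,0],[-0.3,0,0.12],2],[[0,-2,0],[0.04,0.08,0.09],2],[[0,0,0],[0,0,0],2],[[0,0,0],[0,0,0],2],[[0,0,0],[0,0,0],2]]'

```text
clock: 13.87
tool_pos: [0.602, 0.0178, 0.0687]
eef_rot: [-0.412, -0.368, 0.622, -0.555]
contact_force: [0.2, 0.2, -1.2]
opening: 0.284
```

```bash
python3 chk.py w12
```

```text
{'clock': 13.8667, 'tool_pos': [0.602, 0.0178, 0.0687], 'eef_rot': [-0.412, -0.3677, 0.622, -0.5551], 'contact_force': [0.2192, 0.2369, -1.1826], 'opening': 0.284, 'q': [-0.5494, 1.0442, 0.484, 1.6875, -0.0725, 0.6201, -0.3099]}
[-1.14  1.13 22.61 -7.26] 0.28 mid [0.6019 0.0196 0.0758] elev -0.4 yaw 83.5
in press mm [-1.1 -0.2] rotx [-0.044 -0.388 -0.921]
```

>>> drive_tool --deltas '[[[0,0,0],[0.03,0,0.08],2],[[0,0,0],[0,0,0],2],[[0,0,0],[0,0,0],2],[[0,0,0],[0.2,0,-0.08],2],[[0,0,0],[0.2,0,-0.09],2],[[0,0,0],[0.2,0,-0.08],2],[[0,0,0],[0.2,0,-0.09],2],[[0,0,0],[0,0,0],2],[[0,0,0],[0,0,0],2]]'

```text
clock: 14.67
tool_pos: [0.6017, 0.0165, 0.0598]
eef_rot: [-0.412, -0.367, 0.622, -0.555]
contact_force: [-0.9, -0.4, -1.1]
opening: 0.279
```

```bash
python3 chk.py w13
```

```text
{'clock': 14.6667, 'tool_pos': [0.6017, 0.0165, 0.0598], 'eef_rot': [-0.4116, -0.3674, 0.6225, -0.5551], 'contact_force': [-0.9485, -0.3759, -1.0793], 'opening': 0.2787, 'q': [-0.5463, 1.0581, 0.4807, 1.6886, -0.0749, 0.6063, -0.3119]}
[-1.11  1.18 20.83 -8.45] 0.32 mid [0.6017 0.0187 0.0681] elev -2.2 yaw 83.5
in press mm [-1.1 -1.1] rotx [-0.045 -0.389 -0.92 ]
```

>>> drive_tool --deltas '[[[0,0,0],[0.2,0,-0.08],2],[[0,0,0],[0.2,0,-0.09],2],[[0,0,0],[0.1,0,-0.04],2],[[0,0,0],[0,0,0],2],[[0,0,0],[0,0,0],2]]'

```text
clock: 15.13
tool_pos: [0.6018, 0.0161, 0.0546]
eef_rot: [-0.412, -0.367, 0.623, -0.555]
contact_force: [-0.4, -2.7, -0.0]
opening: 0.284
```

```bash
python3 chk.py w14
```

```text
{'clock': 15.1333, 'tool_pos': [0.6018, 0.0161, 0.0546], 'eef_rot': [-0.4116, -0.3672, 0.6225, -0.5551], 'contact_force': [-0.3759, -2.6583, -0.0082], 'opening': 0.2842, 'q': [-0.545, 1.0664, 0.4787, 1.6886, -0.0766, 0.5983, -0.3134]}
[-1.13  1.79 19.89 -8.99] 0.34 mid [0.6018 0.018  0.0636] elev -3.2 yaw 83.5
in press mm [-1.  -1.8] rotx [-0.045 -0.389 -0.92 ]
```

>>> drive_tool --deltas '[[[0,0,0],[0.02,0,0.05],2],[[0,0,0],[0,0,0],2],[[0,0,0],[0.2,0,-0.08],2],[[0,0,0],[0.15,0,-0.06],2],[[0,0,0],[0,0,0],2],[[0,0,0],[0,0,0],2]]'

```text
clock: 15.68
tool_pos: [0.6018, 0.0161, 0.0507]
eef_rot: [-0.412, -0.368, 0.622, -0.555]
contact_force: [-0.4, -3.3, 0.4]
opening: 0.277
```

```bash
python3 chk.py w15; python3 - <<'E'
from fit import *
d=load('w15')['color'][110:310,130:397,::-1]
cv2.imwrite('pics/w15b.png',cv2.resize(d,(800,600),interpolation=cv2.INTER_CUBIC))
E
```

```text
{'clock': 15.6833, 'tool_pos': [0.6018, 0.0161, 0.0507], 'eef_rot': [-0.4118, -0.3675, 0.6223, -0.5552], 'contact_force': [-0.3909, -3.3229, 0.4217], 'opening': 0.2768, 'q': [-0.5435, 1.0721, 0.4763, 1.6889, -0.0779, 0.5917, -0.3139]}
[ -1.25   2.45  12.89 -12.63] 0.66 mid [0.6017 0.0188 0.0632] elev -10.1 yaw 83.5
in press mm [-1.1 -1.1] rotx [-0.045 -0.388 -0.92 ]
```

View pics/w15b.png

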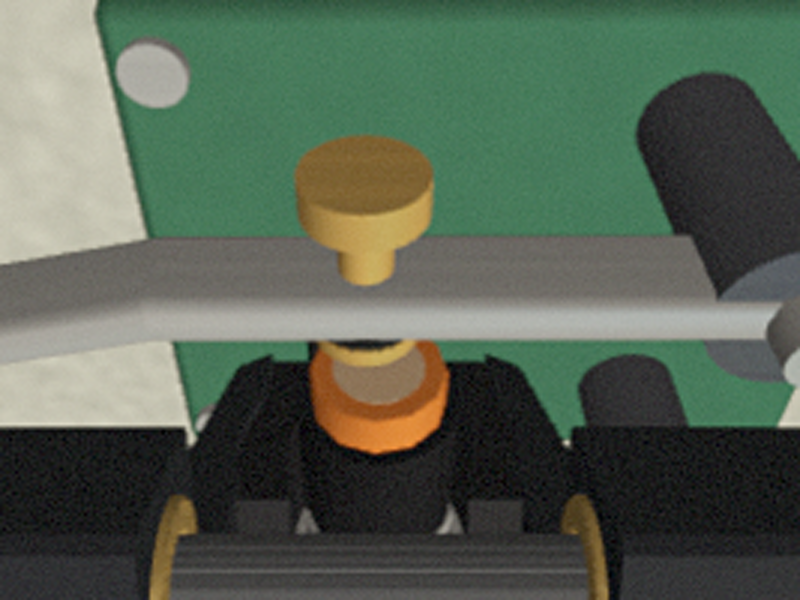

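The cell has now gone down beside the pad: the brass flange overlaps its upper edge at (365,350), with the cell centred at (379,375). It's ~2 mm toward +x, so I'll correct that and lower the last 3 mm.

>>> drive_tool --deltas '[[[0,0,0],[0.02,-0.15,0.05],2],[[0,0,0],[0,0,0],2],[[0,0,0],[0.1,0,-0.04],2],[[0,0,0],[0.1,0,-0.04],2],[[0,0,0],[0.05,0,-0.02],2],[[0,0,0],[0,0,0],2],[[0,0,0],[0,0,0],2]]'

```text
clock: 16.32
tool_pos: [0.6002, 0.016, 0.048]
eef_rot: [-0.412, -0.368, 0.622, -0.555]
contact_force: [-0.2, -0.4, -0.9]
opening: 0.281
```

```bash
python3 - <<'E'
from h import *
st()
E
```

```text
{'clock': 16.3167, 'tool_pos': [0.6002, 0.016, 0.048], 'eef_rot': [-0.4118, -0.3677, 0.6221, -0.5551], 'contact_force': [-0.2223, -0.3743, -0.8734], 'opening': 0.281, 'q': [-0.5437, 1.075, 0.4747, 1.6939, -0.079, 0.584, -0.3146]}
```

No contact forces yet; I'll continue down to touch.

>>> drive_tool --deltas '[[[0,0,0],[0.1,0,-0.04],2],[[0,0,0],[0.05,0,-0.02],2],[[0,0,0],[0,0,0],2],[[0,0,0],[0,0,0],2]]'

```text
clock: 16.65
tool_pos: [0.6003, 0.0159, 0.0466]
eef_rot: [-0.412, -0.368, 0.622, -0.555]
contact_force: [-0.7, -0.4, 2.0]
opening: 0.285
```

>>> drive_tool --deltas '[[[0,0,0],[0.03,0,-0.01],2],[[0,0,0],[0,0,0],2],[[0,0,0],[0,0,0],2.8],[[0,0,0],[0,0,0],3],[[0,0,0],[0,0,0],3.5],[[0,0,0],[0,0,0],4.5],[[0,0,0],[0,0,0],5],[[0,0,0],[0,0,0],5]]'

```text
clock: 17.32
tool_pos: [0.6003, 0.0157, 0.0461]
eef_rot: [-0.412, -0.368, 0.622, -0.555]
contact_force: [-0.1, -0.3, 0.3]
opening: 0.562
```

```bash
python3 chk.py w16; python3 - <<'E'
from h import *
for n in('side','scene'): snap(n,n+'16')
E
```

```text
{'clock': 17.3167, 'tool_pos': [0.6003, 0.0157, 0.0461], 'eef_rot': [-0.4118, -0.3675, 0.6222, -0.5552], 'contact_force': [-0.0887, -0.2713, 0.2652], 'opening': 0.5624, 'q': [-0.543, 1.0781, 0.4742, 1.6938, -0.0795, 0.581, -0.3151]}
[ -1.5    3.71  -2.3  -18.6 ] 0.85 mid [0.6002 0.0196 0.0647] elev -25.3 yaw 83.5
in press mm [-2.8 -0.4] rotx [-0.044 -0.388 -0.921]
```

>>> drive_tool --deltas '[[[0,0,0],[-0.4,0,0.17],5],[[0,0,0],[-0.8,0,0.34],5],[[0,0,0],[-1.8,0,0.76],5],[[0,0,0],[-2.4,0,1],5],[[0,0,0],[-2.4,0,1],5],[[0,0,0],[-1.5,0,0.6],6],[[0,5.8,0],[0,0,0],8],[[0,5.8,0],[0,0,0],8.8],[[0,5.8,0],[0,0,0],8.8],[[0,5.5,0],[0,0,0],8.8],[[0,0,0],[0,0,0],8.8],[[0,0,0],[0,0,0],8.8]]'

```text
clock: 18.47
tool_pos: [0.6004, 0.0136, 0.148]
eef_rot: [-0.528, -0.468, 0.529, -0.471]
contact_force: [1.1, 0.4, 0.2]
opening: 0.997
```

```bash
python3 - <<'E'
from h import *
s=st(); print(R.from_quat(s['eef_rot']).as_matrix().round(3).tolist()); d=snap('wrist','w17'); b=snap('side','side17'); a=snap('scene','scene17')
w=cv2.resize(d['color'][60:310,90:420,::-1],(600,455),interpolation=cv2.INTER_CUBIC)
o=np.array([.603,.0205,.06]); 
def c(e):
    u,v=proj(e,o).astype(int); return cv2.resize(e['color'][v-20:v+25,u-19:u+20,::-1],(200,228),interpolation=cv2.INTER_CUBIC)
cc=np.vstack([c(b),c(a)])[:455]
cv2.imwrite('pics/w17b.png',np.hstack([w,cc]))
E
```

```text
{'clock': 18.4667, 'tool_pos': [0.6004, 0.0136, 0.148], 'eef_rot': [-0.528, -0.4684, 0.5294, -0.4705], 'contact_force': [1.0843, 0.4312, 0.2224], 'opening': 0.9969, 'q': [-0.207, 0.799, 0.1878, 1.7432, -0.2261, 0.6202, -0.0087]}
[[0.0, 0.993, -0.118], [-0.004, -0.118, -0.993], [-1.0, 0.001, 0.003]]
```

View pics/w17b.png

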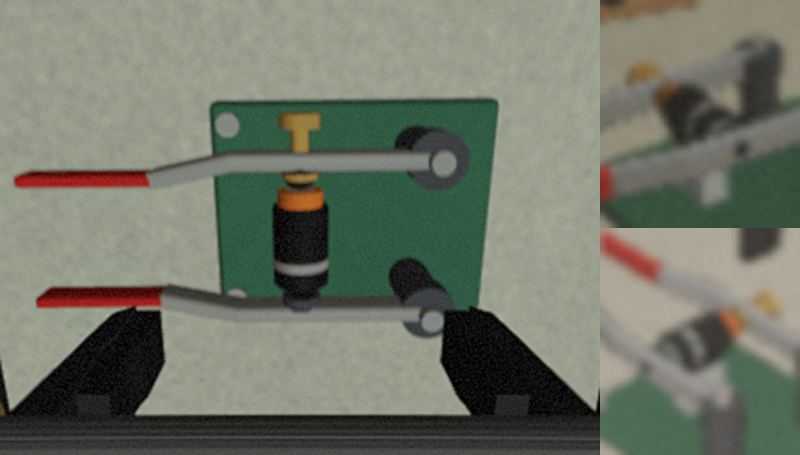

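The loupe lies level in the cradle at (301,240), cell toward the left pad at (300,180), in line with the screw. Handle middles are at about (82,180) and (100,298).

```bash
python3 - <<'E'
from fit import *
d=load('w17'); f=lambda u,v,z:onz(d,90+u*.55,60+v*.55,z)*1e3
for n,u,v in(('L end',15,181),('L inner',148,180),('R end',38,298),('R in',162,297)): print(n,f(u,v,.063)[:2].round(1))
p=fit(d)  # x0 free
print(p)
m=mask(d); print('orange face row',m[:,1].min(),m[:,1].max(),m[:,0].min(),m[:,0].max())
E
```

```text
L end [479.9  63.3]
L inner [537.  57.]
R end [474.7   8.3]
R in [532.    1.8]
(array([ -1.65,  -1.59,  -0.82, 118.07]), np.float64(0.29))
orange face row 164 175 243 267
```

>>> drive_tool --deltas '[[[-7,0,0],[0,0,0],8.8],[[-7,0,0],[0,0,0],8.8],[[-7,0,0],[0,0,0],8.8],[[-7,0,0],[0,0,0],8.8],[[-7,0,0],[0,0,0],8.8],[[-7,0,0],[0,0,0],8.8],[[-7,0,0],[0,0,0],8.8],[[-7,0,0],[0,0,0],8.8],[[-7,0,0],[0,0,0],8.8],[[-7,0,0],[0,0,0],8.8],[[-7,0,0],[0,0,0],8.8],[[-7,0,0],[0,0,0],8.8]]'

```text
clock: 19.62
tool_pos: [0.6003, 0.0193, 0.1462]
eef_rot: [0.072, 0.704, -0.074, 0.703]
contact_force: [0.2, 0.4, -0.6]
opening: 0.994
```

>>> drive_tool --deltas '[[[-6.3,0,0],[0,0,0],8.8],[[0,0,0],[0,0.2,-2.6],8.8],[[0,0,0],[0,0.2,-2.6],8.8],[[0,0,0],[0,0.2,-2.6],8.8],[[0,0,0],[0,0.1,-2.7],8.8],[[0,0,0],[0,0,0],8.8],[[0,0,0],[0,0,0],8.8],[[0,0,0],[0,0,0],8.8],[[0,0,0],[0,0,0],8.8]]'

```text
clock: 20.37
tool_pos: [0.4984, 0.0357, 0.1468]
eef_rot: [0.037, 0.705, -0.038, 0.707]
contact_force: [0.7, 0.0, -0.4]
opening: 1.001
```

```bash
python3 - <<'E'
from fit import *
s=st(); M=R.from_quat(s['eef_rot']).as_matrix(); print(M.round(3).tolist()); d=snap('wrist','w18')
T=d['wc']@np.linalg.inv(np.array(d['tool_from_camera']))
hsv=cv2.cvtColor(d['color'],cv2.COLOR_RGB2HSV); m=(((hsv[...,0]<6)|(hsv[...,0]>174))&(hsv[...,1]>150)&(hsv[...,2]>60)).astype(np.uint8)
n,l,S,c=cv2.connectedComponentsWithStats(m)
for i in range(1,n):
    if S[i,4]>60:
        pts=np.argwhere(l==i)[:,::-1]; (cx,cy),wh,a=cv2.minAreaRect(pts.astype(np.float32))
        q=lambda u,v:((np.linalg.inv(T)@np.append(onz(d,u,v,.061),1))[:3]*1e3).round(1)
        v0,v1=pts[:,1].min(),pts[:,1].max()
        print(S[i],'ctr tool',q(cx,cy),'top',v0,q(pts[pts[:,1]==v0][:,0].mean(),v0),'bot',v1,q(pts[pts[:,1]==v1][:,0].mean(),v1))
E
```

```text
{'clock': 20.3667, 'tool_pos': [0.4984, 0.0357, 0.1468], 'eef_rot': [0.0373, 0.7055, -0.0385, 0.7067], 'contact_force': [0.7136, 0.0022, -0.3536], 'opening': 1.0011, 'q': [-0.0366, 0.7, -0.2071, 2.0343, 0.3234, 0.4366, 0.9729]}
[[0.002, 0.107, 0.994], [-0.002, 0.994, -0.107], [-1.0, -0.002, 0.002]]
[213 175   9  69 445] ctr tool [ 85.9 -32.3   6.2] top 175 [ 85.9 -32.1 -23.3] bot 243 [ 86.  -32.9  37.9]
[280 175  10  69 477] ctr tool [85.8 24.5  6.2] top 175 [ 85.8  23.9 -23.3] bot 243 [85.9 24.9 37.9]
```

>>> drive_tool --deltas '[[[0,0,0],[0.5,-0.3,-0.4],8.8],[[0,0,0],[1.5,0,0],8.8],[[0,0,0],[1.5,0,0],8.8],[[0,0,0],[1.5,0,0],8.8],[[0,0,0],[1.5,0,0],8.8],[[0,0,0],[1.2,0,0],8.8],[[0,0,0],[1,0,0],8.8],[[0,0,0],[0.8,0,0],8.8],[[0,0,0],[0.4,0,0],8.8],[[0,0,0],[0,0,0],8.8],[[0,0,0],[0,0,0],8.8]]' --force 3

```text
clock: 21.33
tool_pos: [0.4925, 0.0319, 0.048]
eef_rot: [0.038, 0.706, -0.039, 0.706]
contact_force: [-0.5, -0.0, -0.1]
opening: 0.999
```

>>> drive_tool --deltas '[[[0,0,0],[0,0,0],7.8],[[0,0,0],[0,0,0],7],[[0,0,0],[0,0,0],6.6],[[0,0,0],[0,0,0],6.4],[[0,0,0],[0,0,0],6.3],[[0,0,0],[0,0,0],6.2],[[0,0,0],[0,0,0],6.1],[[0,0,0],[0,0,0],6],[[0,0,0],[0,0,0],5.9],[[0,0,0],[0,0,0],5.8],[[0,0,0],[0,0,0],5.8],[[0,0,0],[0,0,0],5.8]]' --force 3

```text
clock: 22.33
tool_pos: [0.4927, 0.0322, 0.048]
eef_rot: [0.038, 0.706, -0.039, 0.706]
contact_force: [1.1, 1.0, 1.8]
opening: 0.66
```

>>> drive_tool --deltas '[[[0,0,0],[0,0,0],5.7],[[0,0,0],[0,0,0],5.6],[[0,0,0],[0,0,0],5.5],[[0,0,0],[0,0,0],5.4],[[0,0,0],[0,0,0],5.3],[[0,0,0],[0,0,0],5.2],[[0,0,0],[0,0,0],5.1],[[0,0,0],[0,0,0],5],[[0,0,0],[0,0,0],5],[[0,0,0],[0,0,0],5]]'

```text
clock: 23.17
tool_pos: [0.4928, 0.0321, 0.048]
eef_rot: [0.038, 0.706, -0.039, 0.706]
contact_force: [2.1, 1.3, 1.5]
opening: 0.583
```

>>> drive_tool --deltas '[[[0,0,0],[0,0,0],5],[[0,0,0],[0,0,0],5],[[0,0,0],[0,0,0],5],[[0,0,0],[0,0,0],5]]' --force 3

```text
clock: 23.5
tool_pos: [0.4928, 0.0321, 0.048]
eef_rot: [0.038, 0.706, -0.039, 0.706]
contact_force: [2.7, 0.6, 0.7]
opening: 0.585
```

>>> drive_tool --deltas '[[[0,0,0],[0,0,0],5],[[0,0,0],[0,0,0],5],[[0,0,0],[0,0,0],4.9],[[0,0,0],[0,0,0],4.8],[[0,0,0],[0,0,0],4.8],[[0,0,0],[0,0,0],4.8],[[0,0,0],[0,0,0],4.8]]' --force 5

```text
clock: 24.08
tool_pos: [0.4928, 0.0321, 0.048]
eef_rot: [0.038, 0.706, -0.039, 0.706]
contact_force: [4.1, 1.9, 0.9]
opening: 0.565
```

>>> drive_tool --deltas '[[[0,0,0],[0,0,0],4.9],[[0,0,0],[0,0,0],4.85],[[0,0,0],[0,0,0],4.8],[[0,0,0],[0,0,0],4.75],[[0,0,0],[0,0,0],4.7],[[0,0,0],[0,0,0],4.7],[[0,0,0],[0,0,0],4.7]]' --force 6.5

```text
clock: 24.67
tool_pos: [0.4919, 0.032, 0.0478]
eef_rot: [0.038, 0.706, -0.039, 0.706]
contact_force: [2.2, 2.5, 1.1]
opening: 0.537
```

>>> drive_tool --deltas '[[[0,0,0],[0,0,0],4.65],[[0,0,0],[0,0,0],4.6],[[0,0,0],[0,0,0],4.55],[[0,0,0],[0,0,0],4.5],[[0,0,0],[0,0,0],4.5],[[0,0,0],[0,0,0],4.5],[[0,0,0],[0,0,0],4.5]]' --force 6.5

```text
clock: 25.25
tool_pos: [0.4915, 0.0319, 0.0478]
eef_rot: [0.037, 0.707, -0.039, 0.705]
contact_force: [-0.2, 2.3, -0.8]
opening: 0.511
```

>>> drive_tool --deltas '[[[0,0,0],[0,0,0],4.45],[[0,0,0],[0,0,0],4.4],[[0,0,0],[0,0,0],4.4],[[0,0,0],[0,0,0],4.4],[[0,0,0],[0,0,0],4.4]]' --force 3

```text
clock: 25.67
tool_pos: [0.4916, 0.0319, 0.0478]
eef_rot: [0.038, 0.707, -0.039, 0.706]
contact_force: [-1.5, 2.7, 0.4]
opening: 0.501
```

```bash
python3 - <<'E'
from h import *
st()
E
```

```text
{'clock': 25.6667, 'tool_pos': [0.4916, 0.0319, 0.0478], 'eef_rot': [0.0375, 0.7066, -0.039, 0.7055], 'contact_force': [-1.5144, 2.7409, 0.4246], 'opening': 0.501, 'q': [-0.1073, 0.8843, -0.0856, 2.0937, 0.3877, 0.1805, 0.9187]}
```

Even at 3 N the handles follow freely to 44 mm, where 3 N had stalled at 51.5 before, so the cell has clicked. I'll release slowly.

>>> drive_tool --deltas '[[[0,0,0],[0,0,0],4.6],[[0,0,0],[0,0,0],4.8],[[0,0,0],[0,0,0],5],[[0,0,0],[0,0,0],5.3],[[0,0,0],[0,0,0],5.6],[[0,0,0],[0,0,0],6],[[0,0,0],[0,0,0],6.4],[[0,0,0],[0,0,0],7],[[0,0,0],[0,0,0],8],[[0,0,0],[0,0,0],8.8],[[0,0,0],[0,0,0],8.8],[[0,0,0],[0,0,0],8.8]]'

```text
clock: 26.67
tool_pos: [0.4926, 0.0317, 0.048]
eef_rot: [0.038, 0.706, -0.039, 0.706]
contact_force: [0.2, 0.4, -0.7]
opening: 0.997
```

>>> drive_tool --deltas '[[[0,0,0],[0,0,0],8.8],[[0,0,0],[0,0,0],8.8],[[0,0,0],[-0.5,0,0],8.8],[[0,0,0],[-1,0,0],8.8],[[0,0,0],[-2,0,0],8.8],[[0,0,0],[-2.5,0,0],8.8],[[0,0,0],[-2.5,0,0],8.8],[[0,0,0],[-2,0,0],8.8],[[0,0,0],[-1,0,0],8.8],[[0,0,0],[0,0,0],8.8],[[0,0,0],[0,0,0],8.8]]'

```text
clock: 27.58
tool_pos: [0.4927, 0.032, 0.1638]
eef_rot: [0.038, 0.705, -0.039, 0.707]
contact_force: [0.7, -0.1, -0.2]
opening: 1.0
```

```bash
python3 - <<'E'
from fit import *
s=st(); d=snap('wrist','w19'); T=d['wc']@np.linalg.inv(np.array(d['tool_from_camera']))
hsv=cv2.cvtColor(d['color'],cv2.COLOR_RGB2HSV); q=lambda u,v,z:((np.linalg.inv(T)@np.append(onz(d,u,v,z),1))[:3]*1e3).round(1)
m=(((hsv[...,0]<6)|(hsv[...,0]>174))&(hsv[...,1]>150)&(hsv[...,2]>60)).astype(np.uint8)
o=((hsv[...,0]>=6)&(hsv[...,0]<14)&(hsv[...,1]>150)&(hsv[...,2]>90)).astype(np.uint8)
for nm,k,z in(('red',m,.061),('orange',o,.06)):
    n,l,S,c=cv2.connectedComponentsWithStats(k)
    for i in range(1,n):
        if S[i,4]>40: print(nm,S[i],q(*c[i],z))
for nm in('scene','side'):
    e=snap(nm,nm+'19'); a=load(nm+'0')['color'].astype(int); df=np.abs(e['color']-a).max(2)
    # mean change around bystanders
    for b,p in(('mug',(222,275) if nm=='scene' else (363,212)),('jar',(332,157) if nm=='scene' else (174,155)),('box',(338,181) if nm=='scene' else (217,159))):
        u,v=p; print(nm,b,df[v-12:v+12,u-12:u+12].mean().round(1))
# orange thickness scene view before/after: rim pixel extents in the scene/side views
for nm in('scene17','scene19','side17','side19'):
    e=load(nm);u,v=proj(e,np.array([.603,.0205,.06])).astype(int);h=cv2.cvtColor(e['color'],cv2.COLOR_RGB2HSV)[v-22:v+22,u-30:u+30]
    k=(h[...,0]<14)&(h[...,1]>130)&(h[...,2]>80); print(nm,'orange px',k.sum())
E
```

```text
{'clock': 27.5833, 'tool_pos': [0.4927, 0.032, 0.1638], 'eef_rot': [0.0379, 0.7055, -0.0389, 0.7067], 'contact_force': [0.659, -0.1227, -0.2278], 'opening': 0.9996, 'q': [-0.0165, 0.6656, -0.2284, 2.0384, 0.3184, 0.4695, 0.979]}
red [221 178   8  62 375] [102.9 -27.8  11.8]
red [283 178   9  62 416] [102.8  28.7  11.8]
scene mug 4.7
scene jar 4.3
scene box 4.6
side mug 6.3
side jar 21.3
side box 9.5
scene17 orange px 61
scene19 orange px 52
side17 orange px 88
side19 orange px 86
```

Handles sprang open (56.5 mm apart). I'll measure the cell's protrusion from above.

>>> drive_tool --deltas '[[[0,0,0],[0,0,1.5],8.8],[[0,0,0],[0,0,2.5],8.8],[[0,0,0],[0,0,2.5],8.8],[[0,0,0],[0,0,1.5],8.8],[[0,0,0],[0,0,0],8.8],[[0,0,0],[0,0,0],8.8],[[0,0,0],[0,0,0],8.8]]'

```text
clock: 28.32
tool_pos: [0.5702, 0.0236, 0.162]
eef_rot: [0.037, 0.707, -0.039, 0.705]
contact_force: [-0.3, 0.6, 0.2]
opening: 0.997
```

```bash
python3 - <<'E'
from fit import *
s=st(); d=snap('wrist','w20')
def comp(d):
    T=d['wc']@np.linalg.inv(np.array(d['tool_from_camera']))
    hsv=cv2.cvtColor(d['color'],cv2.COLOR_RGB2HSV)
    o=((hsv[...,0]>=4)&(hsv[...,0]<15)&(hsv[...,1]>150)&(hsv[...,2]>90)).astype(np.uint8)
    n,l,S,c=cv2.connectedComponentsWithStats(o)
    for i in range(1,n):
        if S[i,4]>60:
            P=np.array([onz(d,u,v,.063)[:2] for v,u in np.argwhere(l==i)])*1e3
            y=np.radians(-6.5);Q=(P-[602,19.6])@np.array([[np.cos(y),-np.sin(y)],[np.sin(y),np.cos(y)]])
            print(S[i],'press x',np.percentile(Q[:,0],[2,98]).round(1),'press y',np.percentile(Q[:,1],[2,98]).round(1))
print('before');comp(load('w17'));print('after');comp(d)
g=cv2.cvtColor(d['color'],cv2.COLOR_RGB2GRAY)
u,v=proj(d,np.array([.602,.0195,.065])).round().astype(int); print(u,v)
# colour profile along the loupe axis in the press y direction
for n,dd in(('w17',load('w17')),('w20',d)):
    print(n,end=': ')
    for t in range(-30,34):
        p=proj(dd,np.array([.602+.113*t/1e3,.0196+.9936*t/1e3,.066])).round().astype(int); c=dd['color'][p[1]-1:p[1]+2,p[0]-1:p[0]+2].reshape(-1,3).mean(0).astype(int)
        print(t,'O' if c[0]>c[2]+60 and c[0]>1.6*c[1] else 'K' if c.max()<60 else 'w' if c.min()>110 else '.',end=' ')
    print()
E
```

```text
{'clock': 28.3167, 'tool_pos': [0.5702, 0.0236, 0.162], 'eef_rot': [0.0373, 0.7072, -0.0389, 0.7049], 'contact_force': [-0.316, 0.6233, 0.1787], 'opening': 0.9967, 'q': [0.0281, 0.745, -0.2577, 1.8082, 0.3001, 0.6304, 1.054]}
before
[243 164  25  12 243] press x [-11.4   7.1] press y [16.4 24.6]
[235 326   8  25 185] press x [-23.5 -16.3] press y [-162.1 -134.3]
after
[ 55 190  28  12 269] press x [-38.  -27.9] press y [-173.9 -152.3]
[274 216   4  21  67] press x [-13.4   5. ] press y [16.9 19.9]
255 232
w17: -30 . -29 . -28 . -27 . -26 K -25 K -24 K -23 K -22 K -21 K -20 K -19 K -18 K -17 K -16 K -15 K -14 . -13 . -12 w -11 w -10 w -9 . -8 . -7 K -6 K -5 K -4 K -3 K -2 K -1 K 0 K 1 K 2 K 3 K 4 K 5 K 6 K 7 K 8 K 9 K 10 K 11 K 12 K 13 K 14 K 15 K 16 . 17 O 18 O 19 O 20 O 21 O 22 O 23 O 24 O 25 . 26 . 27 K 28 K 29 . 30 . 31 . 32 . 33 . 
w20: -30 . -29 . -28 K -27 K -26 K -25 . -24 . -23 . -22 . -21 K -20 K -19 K -18 K -17 K -16 K -15 K -14 K -13 . -12 . -11 w -10 w -9 w -8 . -7 K -6 K -5 K -4 K -3 K -2 K -1 K 0 K 1 K 2 K 3 K 4 K 5 K 6 K 7 K 8 K 9 K 10 K 11 K 12 K 13 K 14 K 15 K 16 . 17 O 18 O 19 O 20 . 21 . 22 . 23 . 24 . 25 . 26 K 27 K 28 . 29 . 30 . 31 . 32 . 33 .
```

```bash
python3 -c "
from plant import r
print(r.finish_job())"
```

```text
the job is handed in; nothing more can be done
None
```

The loupe is lying in the press cradle with its lens cell clicked home, and I handed the job in at about 28 s of the 58 s allowed. `r.finish_job()` gives no verdict, so this rests on my own checks.

**Placing:** On the first attempt to lower the loupe, the cell caught the left jaw pad and the loupe pitched about 20° in the grip. I lifted it, tilted the tool to match and re-centred in small steps. It then went into the cradle level and in line with the screw.

**Pressing:** I squeezed the handles in small force steps and measured the distance over their outer faces:

| Grip force | Handles at |
|---|---|
| 3 N | stalled at 51.5 mm |
| 5 N | stalled at 49.8 mm |
| 6.5 N | gave way and followed to 45 mm |
| 3 N again | moved freely to 44 mm |

The grip force was never set above 6.5 N, against the 13 N per handle that cracks the lens.

**Last checks:**
- **Cell:** it stands out about 3 mm from the barrel, down from about 7–8 mm before.
- **Loupe and handles:** the barrel is still in the cradle, and the handles sprang back to 56.5 mm apart.
- **Mug, jar and box:** the scene camera shows no change. The side camera differs around the ink jar, most likely because the arm is in that view, but I did not confirm it.

The position estimates for the press differed by 1–2 mm between landmarks, so contact, not vision alone, settled the final centring.

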